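# Put the lemon away and screw the storage jar shut

## Robot

A 6-joint arm with a two-finger parallel gripper is mounted at the origin on a cart in front of the work surface, level with it; the furniture and walls round the work are solid. World frame = base frame: x ahead of the robot, y to its left, z up, the work surface at z = 0. Lengths are in m, angles in rad, forces in N, time in s.
With the tool pointing down it reaches from about 0.35 to 0.85 m from the base axis. Payload 8.1 kg.
Tool frame: the origin (TCP) lies between the finger pads; the fingertips stand 14 mm ahead of it and the grasp point (between the pads) lies 5 mm behind it (robot.tcp_to_tips is the z of the fingertips in the tool frame, in m); z points along the fingers, y is the line along which they close (so a half turn about z gives the same grasp; the last joint's range is limited). The gripper opens to 93 mm and grips with 3 to 60 N. Pads are 15 mm wide; open, the fingers measure 128 mm over their backs; the gripper's body (75 mm by 188 mm) begins 65 mm behind the grasp point.
Start: joints at [1.094, 0.13, 1.488, -0, 1.523, -0.085], TCP at [0.229, 0.555, 0.233] pointing down, gripper open.
Joint ranges: [-2.96, 2.96], [-0.89, 2.26], [0.02, 2.5], [-1.34, 4.48], [0, 2.73], [-2.66, 2.66]. Speed limits (rad/s): [2.39, 2.39, 2.79, 3.14, 3.14, 3.14].

## Interface

Orientations are given as a rotation vector (axis times angle).
In Python, from plant import sensors, read_camera, robot gives the robot as it stands.
- The arm moves only by the tool inch_along, called after "Request:" as name([rows], argument=value, ...), one row to a line, values as JSON. Schema: {"type":"object","properties":{"deltas":{"type":"array","items":{"type":"object","properties":{"aperture":{"type":"number"},"trans":{"type":"array","items":{"type":"number"},"minItems":3,"maxItems":3},"yaw":{"type":"number"}},"additionalProperties":false,"required":["aperture"]},"minItems":1,"maxItems":20},"grip_force":{"type":"number"},"only":{"type":"string"},"quiet":{"type":"boolean"},"lines":{"type":"string"}},"required":["deltas"],"additionalProperties":false}. deltas is a list of rows, 1 to 20 of them, each an object with the fields aperture (the finger opening in m), trans (a list: dx, dy, dz in normalised numbers (1 is 800 mm)), yaw (a turn about the tool's z in fractions of the full range, 1 being pi/2 rad); a field left out counts as zero (the opening has to be given); each row shifts and turns the commanded pose from where the row before left it, along the tool's axes as they then stand; what a row does not reach is not made up. A row lasts 1/10 s, in which the tool goes at most 0.05 m and 0.15 rad, less where a joint would pass 70% of its speed; a pose out of reach is approached as far as the arm can. The fingers move at their own pace and stop on an object; grip_force is the grip in N (left out, the last holds). Time passes only in rows, so rows that do not move let the fingers close. The tool returns the time, the measured TCP pose, the force, the opening and the grip force at its end. only (a regular expression) keeps the lines of the reply that match it, lines (a string "A,B") keeps lines A to B, and quiet returns only ok. Input that does not fit is refused with a message, and nothing moves.
- sensors.read_state(): the state, without advancing time (a new reading comes with each control period).
- read_camera(name): name is "scene" or "top" or "wrist"; returns a dict with "image" (480x640x3 uint8, red, green, blue), "depth" (480x640 float32, m along the optical axis (not along the pixel's ray), 0 where there is no reading), "fx", "fy", "cx", "cy" (pixels), "R" (3x3) and "t" (3): a world point X has camera coordinates R X + t. Camera axes: x right, y down, z forward; pixel columns grow to the right and rows downward; lengths in m; the calibration is good to about 2 mm. A picture is of the moment at which its call begins.
- robot.close_job(): hands the job in; it is judged then, once.
The state is a dict: "t": time; "q": joint angles; "dq": joint speeds; "joint_torque": joint torques, N m; "tool_pos": TCP position; "orientation": TCP orientation; "force": force on the tool from outside, world axes, zero at the start; "wrist_torque": the same for the moment, N m; "opening": finger opening in m; "gripper_force": force on a finger pad.
Only numpy, scipy, OpenCV 4.12 (cv2) and the standard library are available. Lean on these libraries where they do the work, as an engineer would, in place of code of your own. Each camera call takes 0.05 s, during which the arm holds its last target. There are 200 camera calls.

## Task

Put the lemon that lies on the worktop into the glass storage jar with the other lemons, then close the jar with its lid. Set the lid on the neck, turn it backwards (anticlockwise from above) until it drops into its thread, then screw it down clockwise until it is fully home; leave the cups and the sugar box where they stand.

Things in the scene. Friction and masses are not known exactly. Their poses are not given: they have to be found in the camera images.
- jar: Clear round glass storage jar, 130 mm wide, 150 mm high, open at the top, standing firmly on the worktop (does not slide or turn). Two lemons are already in it, reaching about 65 mm above the worktop. Origin: centre of its underside; z up. Floor 8 mm thick; the neck is the top 30 mm, 96 mm across outside.
- jar_mouth (a point): Centre of the jar's mouth at rim height, 150 mm above the jar's underside. The mouth is 88 mm across inside.
- jar_thread (a point): On the jar's axis, 131 mm above its underside, amid the thread: four equal starts, 90 degrees apart, of glass bars outside the neck, 109 mm across. Each start is an open gap (18 degrees of free turning for a lug) with an upright stop rib at its anticlockwise end; from the gap a groove runs down clockwise to the next rib. Seen from above throughout.
- lid: The jar's silver metal screw lid with a wooden bar grip, loose, lying right way up on the worktop; 122 mm across, 58 mm high overall, 0.2 to 0.35 kg. Origin: centre of the skirt's lower edge; z up, x along the bar. Skirt 28 mm high, 24 mm deep inside; four lugs inside its lower edge, 101 mm from one to the one across: 2.5 mm play all round the neck.
- lid_lugs (a point): Centre of the lid's lower edge (same point as its origin). Its height over the jar's underside tells the state: 136-142 mm: lugs on top of the thread bars, where clockwise turning mostly just runs against a rib; anticlockwise, at most 75 degrees on, it falls 5 mm or more into a gap, to 131 mm, and a rib stops further anticlockwise turning; 126 mm: screwed fully home.
- lid_grip (a point): Middle of the lid's bar grip, 43 mm above its lower edge. Bar with round ends, 84 mm long along lid x, 24 mm wide along lid y, 30 mm high (28-58 mm above the lower edge). From the gap the lid turns clockwise 0-18 degrees level, then sinks 0.1 mm per degree for about 50 degrees to a hard stop. It drops and sinks by its own weight when loosely held; no force is needed.
- lemon: The yellow lemon lying alone on the worktop (not in the jar), 71 mm long along its x, 53 mm wide, 51 mm high, 0.085 kg. Origin: its underside as it lies at the start; use lemon_center for where it is.
- lemon_center (a point): Centre of that lemon, 25 mm above the worktop at the start.
- sugar_caddy: Small black box of sugar sachets, 68 x 120 x 74 mm, loose bystander; origin centre of underside.
- cup_left: White espresso cup upside down, 62 x 82 x 58 mm, at the left rear, loose bystander; origin centre of underside.
- cup_right: White espresso cup, 62 x 82 x 58 mm, at the right, loose bystander; origin centre of underside.

How it is judged:
By the outcome, as a careful person would: the job done as asked, in the order asked, and still so for the second after the job is handed in, with the robot touching nothing.
It also fails if it takes over 69 s, if anything falls off the work surface, if the arm or the gripper's body presses on something with over 40 N, if the wrist force passes 120 N, or if a joint passes its speed limit or range.

## Working session

There is one attempt and no reset: what is moved stays moved. The work goes in short steps, Python scripts to look and compute and a tool call to move; the robot and the scene stay as the last step left them, time stands still between calls to the robot, and variables do not carry over. Pictures are saved under pics/ and viewed, at most 11 in all, crops included, and the job is handed in when it is done.

```bash
mkdir -p pics; ls; cat > h.py <<'E'
import numpy as np, cv2
from plant import sensors, read_camera, robot
def pts(c):
    d=c["depth"]; v,u=np.mgrid[:480,:640]
    P=np.stack([(u-c["cx"])/c["fx"]*d,(v-c["cy"])/c["fy"]*d,d],-1)
    W=(P-c["t"])@c["R"]; W[d==0]=np.nan
    return W
def ray(c,u,v,z):
    r=c["R"].T@np.array([(u-c["cx"])/c["fx"],(v-c["cy"])/c["fy"],1]); o=-c["R"].T@c["t"]
    return o+r*(z-o[2])/r[2]
def proj(c,X):
    p=c["R"]@np.array(X)+c["t"]; return c["fx"]*p[0]/p[2]+c["cx"],c["fy"]*p[1]/p[2]+c["cy"]
def save(c,n): cv2.imwrite("pics/"+n,c["image"][...,::-1])
E
python3 - <<'E'
from h import *
t=read_camera("top"); s=read_camera("scene")
for n,c in(("top",t),("scene",s)): np.save(n+".npy",c,allow_pickle=True)
save(t,"top0.png"); save(s,"scene0.png")
print(-t["R"].T@t["t"], -s["R"].T@s["t"]); print(sensors.read_state())
E
```

```text
pics
[-0.41432923  0.10382497  1.55653056] [-0.02230985 -1.17590433  0.87018684]
{'t': 0.1, 'q': array([ 1.09363326e+00,  1.31100173e-01,  1.48915757e+00, -3.72446212e-05,
        1.52298374e+00, -8.54046834e-02]), 'dq': array([ 3.15506784e-05, -1.02871817e-03, -1.54519446e-03,  5.45969392e-04,
       -2.08530080e-04, -9.37656806e-04]), 'joint_torque': array([ 1.15577965e-03, -5.61344111e+01, -4.93093586e+01,  7.70844170e-02,
        2.91673344e-02, -3.93340042e-05]), 'tool_pos': array([0.22886085, 0.55411607, 0.23169067]), 'orientation': array([-6.11359898e-01, -3.08110145e+00,  2.50407436e-03]), 'force': array([ 0.72449828, -0.00175639,  0.72654963]), 'wrist_torque': array([ 0.02603319, -0.05585449,  0.03854836]), 'gripper_force': 0.0, 'opening': 0.09299695392664187}
```

View pics/top0.png

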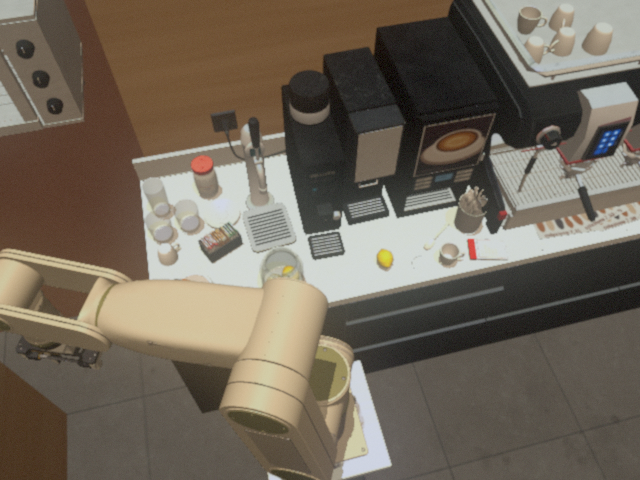

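View pics/scene0.png

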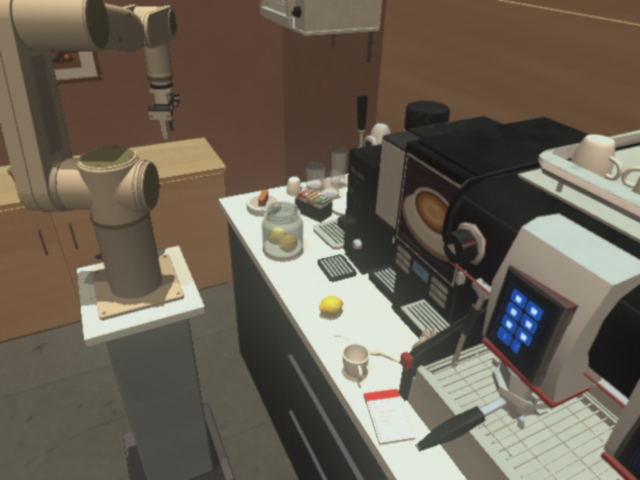

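The top view shows the lemon at (385,258), the jar at (283,268), the sugar box at (220,240), and the lid's edge at (197,280), mostly hidden by the arm. In the scene view the lemon is at (331,305), the jar at (283,230), and the lid with its wooden bar at (262,202).

```bash
python3 - <<'E'
from h import *
for n in("top","scene"):
    c=np.load(n+".npy",allow_pickle=True).item(); W=pts(c)
    hsv=cv2.cvtColor(c["image"],cv2.COLOR_RGB2HSV)
    m=cv2.inRange(hsv,(22,150,90),(34,255,255))
    k,l,st,ce=cv2.connectedComponentsWithStats(m)
    for i in range(1,k):
        if st[i,4]>40:
            P=W[l==i]; r=cv2.minAreaRect(np.argwhere(l==i)[:,::-1].astype(np.int32))
            pp=np.argwhere(l==i)[:,::-1]; g=np.array([ray(c,u,v,.025)[:2] for u,v in pp])
            w,V=np.linalg.eigh(np.cov(g.T))
            print(n,ce[i],st[i],np.round(np.nanmedian(P,0),3),"ray",np.round(ray(c,*ce[i],.025),3),"axis deg",np.degrees(np.arctan2(V[1,1],V[0,1])),np.sqrt(w)*4)
    # lid region
    if n=="scene":
        x0,x1,y0,y1=235,345,165,265; 
    else: x0,x1,y0,y1=130,330,200,300
    crop=c["image"][y0:y1,x0:x1,::-1]; f=700//(x1-x0) if n=="top" else 5
    cv2.imwrite(f"pics/crop_{n}.png",cv2.resize(crop,None,fx=f,fy=f,interpolation=cv2.INTER_CUBIC))
    q=W[...,2]; mm=(W[...,0]>.2)&(W[...,1]>-.5)&(W[...,1]<1)&(q>.02)&(q<.16)
    sub=np.zeros_like(mm); sub[y0:y1,x0:x1]=1
    P=W[mm&sub]
    for lo,hi in((.02,.035),(.05,.065),(.14,.16)):
        a=P[(P[:,2]>lo)&(P[:,2]<hi)]; 
        print(lo,len(a),np.round(np.percentile(a,[2,50,98],axis=0),3).tolist() if len(a) else "")
w=read_camera("wrist"); save(w,"wrist0.png")
E
```

```text
top [384.73563218 257.67816092] [378 250  14  17 174] [ 0.438 -0.323  0.044] ray [ 0.449 -0.328  0.025] axis deg 176.58695383052932 [0.04269929 0.06213474]
0.02 974 [[0.496, -0.157, 0.02], [0.613, 0.23, 0.027], [0.781, 0.372, 0.035]]
0.05 947 [[0.462, -0.157, 0.05], [0.626, 0.214, 0.057], [0.793, 0.377, 0.065]]
0.14 320 [[0.397, -0.167, 0.14], [0.472, -0.023, 0.147], [0.611, 0.052, 0.159]]
scene [329.65625 302.69375] [321 297  20  13 160] [ 0.435 -0.334  0.045] ray [ 0.449 -0.315  0.025] axis deg -166.6048697234447 [0.04191192 0.06043344]
0.02 785 [[0.381, -0.062, 0.02], [0.498, 0.237, 0.028], [0.757, 0.335, 0.035]]
0.05 677 [[0.381, -0.062, 0.051], [0.607, 0.199, 0.057], [0.791, 0.362, 0.065]]
0.14 275 [[0.396, -0.183, 0.14], [0.451, -0.02, 0.147], [0.556, 0.05, 0.158]]
```

View pics/crop_scene.png

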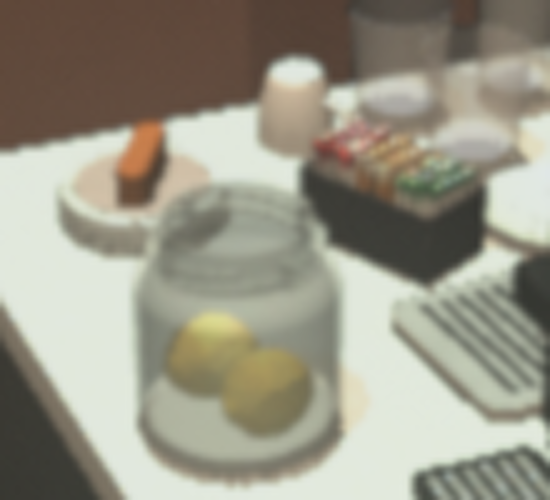

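View pics/wrist0.png

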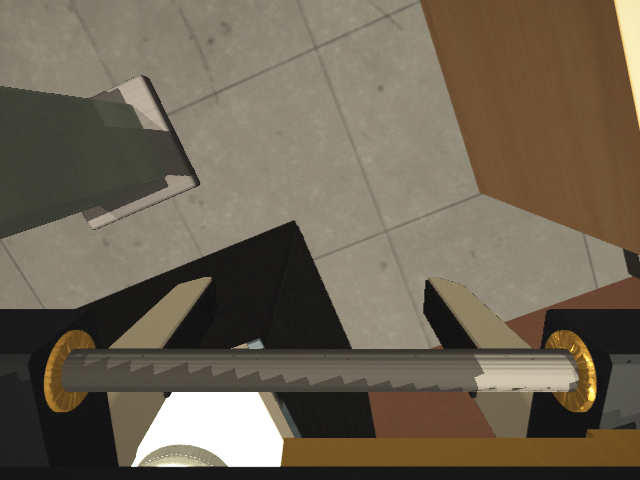

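The lid is right of the rear-left cup in the scene crop, with its bar running away from the camera. The wrist view shows only the lid's edge at the bottom. I'll move over the lemon, which also uncovers the lid for the top camera.

Careful with the scale: shifts go in shares of 800 mm and turns go in shares of pi/2 rad. That gives: -0.0433 m / 0.8 = -0.0541, -0.0179 m / 0.8 = -0.0224.

Request:
inch_along([
  {"aperture":0.093, "trans":[-0.043, -0.0381, 0]},
  {"aperture":0.093, "trans":[-0.043, -0.0381, 0]},
  {"aperture":0.093, "trans":[-0.043, -0.0381, 0]},
  {"aperture":0.093, "trans":[-0.043, -0.0381, 0]},
  {"aperture":0.093, "trans":[-0.043, -0.0381, 0]},
  {"aperture":0.093, "trans":[-0.043, -0.0381, 0]},
  {"aperture":0.093, "trans":[-0.043, -0.0381, 0]},
  {"aperture":0.093, "trans":[-0.043, -0.0381, 0]},
  {"aperture":0.093, "trans":[-0.043, -0.0381, 0]},
  {"aperture":0.093, "trans":[-0.043, -0.0381, 0]},
  {"aperture":0.093, "trans":[-0.043, -0.0381, 0]},
  {"aperture":0.093, "trans":[-0.0224, -0.0541, 0]},
  {"aperture":0.093, "trans":[-0.0224, -0.0541, 0]},
  {"aperture":0.093, "trans":[-0.0224, -0.0541, 0]},
  {"aperture":0.093, "trans":[-0.0224, -0.0541, 0]},
  {"aperture":0.093, "trans":[-0.0224, -0.0541, 0]},
  {"aperture":0.093, "trans":[-0.0224, -0.0541, 0]},
  {"aperture":0.093, "trans":[-0.0224, -0.0541, 0]},
  {"aperture":0.093, "trans":[-0.0224, -0.0541, 0]},
  {"aperture":0.093, "trans":[-0.0224, -0.0541, 0]},
], grip_force=20)

```text
t: 2.15
tool_pos: [0.4503, -0.3236, 0.2324]
orientation: [-0.612, -3.081, -0.0]
force: [-0.3, 1.2, 1.3]
opening: 0.0931
gripper_force: 0.0
```

Request:
inch_along([
  {"aperture":0.093, "yaw":0.0955},
  {"aperture":0.093, "yaw":0.0955},
  {"aperture":0.093, "yaw":0.0955},
  {"aperture":0.093, "yaw":0.0955},
  {"aperture":0.093, "yaw":0.0955},
  {"aperture":0.093, "yaw":0.0955},
  {"aperture":0.093, "yaw":0.0955},
  {"aperture":0.093, "yaw":0.0955},
  {"aperture":0.093, "yaw":0.0955},
  {"aperture":0.093, "yaw":0.0955},
  {"aperture":0.093, "yaw":0.0955},
  {"aperture":0.093, "yaw":0.0955},
  {"aperture":0.093, "yaw":0.0955},
  {"aperture":0.093, "yaw":0.0955},
  {"aperture":0.093, "yaw":0.0955},
  {"aperture":0.093, "yaw":0.0955},
  {"aperture":0.093, "yaw":0.0955},
  {"aperture":0.093, "yaw":0.07},
])

```text
t: 3.95
tool_pos: [0.4506, -0.3216, 0.2323]
orientation: [-3.138, -0.132, 0.001]
force: [0.4, -0.1, 0.5]
opening: 0.0929
gripper_force: 0.0
```

```bash
python3 - <<'E'
from h import *
t=read_camera("top"); w=read_camera("wrist"); save(w,"wrist1.png")
np.save("top1.npy",t,allow_pickle=True);np.save("wrist1.npy",w,allow_pickle=True)
print(sensors.read_state()["q"])
cr=t["image"][200:300,140:340,::-1]; cv2.imwrite("pics/both1.png",np.vstack([cv2.resize(cr,(640,320),interpolation=cv2.INTER_CUBIC),cv2.resize(w["image"][:,:,::-1],(360,270))[:, :].copy().repeat(1,0) if 0 else np.pad(cv2.resize(w["image"][:,:,::-1],(360,270)),((0,0),(0,280),(0,0)))]))
c=w;hsv=cv2.cvtColor(c["image"],cv2.COLOR_RGB2HSV)
m=cv2.inRange(hsv,(22,130,60),(34,255,255));k,l,st,ce=cv2.connectedComponentsWithStats(m)
for i in range(1,k):
  if st[i,4]>400:
    g=np.array([ray(c,u,v,.025)[:2] for v,u in np.argwhere(l==i)]); W,V=np.linalg.eigh(np.cov(g.T))
    cnt=cv2.findContours((l==i).astype(np.uint8),0,1)[0][0]; g2=np.array([ray(c,*p[0],.025)[:2]for p in cnt],np.float32)
    print(st[i],g.mean(0),np.degrees(np.arctan2(V[1,1],V[0,1])),4*np.sqrt(W),cv2.minAreaRect(g2*1000))
E
```

```text
[-7.12453262e-01  5.99583495e-03  1.61894726e+00 -1.64259823e-05
  1.51727178e+00  7.70332012e-01]
[ 297  181   57   60 1919] [ 0.44696236 -0.33041461] -141.07344953641342 [0.05207327 0.05343693] ((450.3755187988281, -327.24664306640625), (54.112449645996094, 51.22892379760742), 6.5779571533203125)
```

View pics/both1.png

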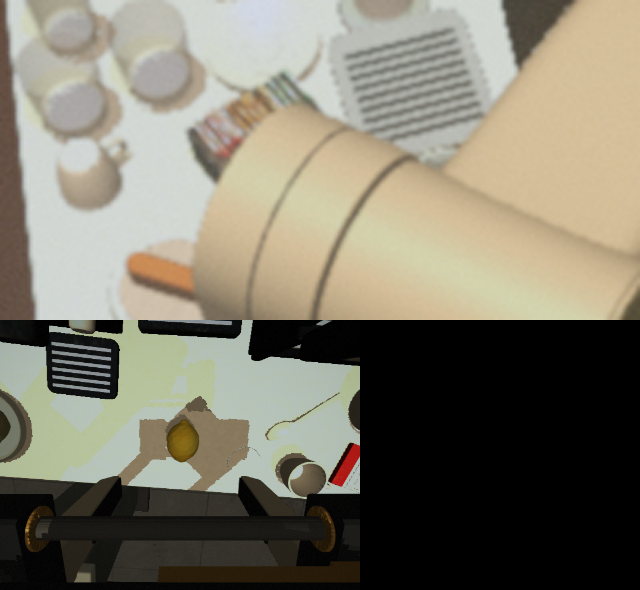

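The lid is at crop (190,280) in the top view, with its bar roughly along −y and still partly hidden. The wrist view has the lemon at (325,210), with its long axis close to +x, so the grip across it is right. Now the descent and grasp.

Scaled: 0.045 m / 0.8 = 0.0563, 0.005 m / 0.8 = 0.0063.

Request:
inch_along([
  {"aperture":0.093, "trans":[-0.0025, 0.0063, 0.05]},
  {"aperture":0.093, "trans":[0, 0, 0.0563]},
  {"aperture":0.093, "trans":[0, 0, 0.0563]},
  {"aperture":0.093, "trans":[0, 0, 0.05]},
  {"aperture":0.093, "trans":[0, 0, 0.0375]},
  {"aperture":0.093, "trans":[0, 0, 0.015]},
  {"aperture":0.093},
], grip_force=15)

```text
t: 4.75
tool_pos: [0.448, -0.3257, 0.0188]
orientation: [-3.136, -0.144, 0.005]
force: [-0.1, -0.5, 0.1]
opening: 0.093
gripper_force: 0.0
```

Request:
inch_along([
  {"aperture":0.03},
  {"aperture":0.03},
  {"aperture":0.03},
  {"aperture":0.03},
  {"aperture":0.03},
  {"aperture":0.03},
  {"aperture":0.03},
], grip_force=15)

```text
t: 5.45
tool_pos: [0.4494, -0.3271, 0.021]
orientation: [3.138, 0.141, 0.001]
force: [-1.3, -0.4, 3.4]
opening: 0.0506
gripper_force: 15.0
```

Request:
inch_along([
  {"aperture":0.03, "trans":[0, 0, -0.05]},
  {"aperture":0.03, "trans":[0, 0, -0.0625]},
  {"aperture":0.03, "trans":[0, 0, -0.0625]},
  {"aperture":0.03, "trans":[0, 0, -0.0625]},
  {"aperture":0.03, "trans":[0, 0, -0.0625]},
  {"aperture":0.03},
])

```text
t: 6.05
tool_pos: [0.4521, -0.3293, 0.2699]
orientation: [3.129, 0.141, 0.016]
force: [0.7, -0.4, -0.6]
opening: 0.0504
gripper_force: 15.0
```

```bash
python3 - <<'E'
from h import *
w=read_camera("wrist"); np.save("wrist2.npy",w,allow_pickle=True)
t=np.load("top1.npy",allow_pickle=True).item(); 
# jar estimate from earlier clouds: mouth ring at z~.15
s=np.load("scene.npy",allow_pickle=True).item()
t0=np.load("top.npy",allow_pickle=True).item()
for n,c,b in(("s",s,(265,310,195,260)),("t",t0,(258,308,243,292))):
    W=pts(c)[b[2]:b[3],b[0]:b[1]]; 
    for lo,hi in((.03,.1),(.1,.14),(.14,.16)):
        a=W[(W[...,2]>lo)&(W[...,2]<hi)]; print(n,lo,len(a),np.round(np.percentile(a,[2,50,98],axis=0),3)[:,:2].tolist() if len(a) else "")
cr=w["image"][:,:,::-1]; a=cv2.resize(t0["image"][235:305,245:325,::-1],(400,350),interpolation=cv2.INTER_CUBIC); b=cv2.resize(s["image"][190:265,255:315,::-1],(280,350),interpolation=cv2.INTER_CUBIC)
cv2.imwrite("pics/j.png",np.hstack([a,b]))
E
```

```text
s 0.03 1014 [[0.382, -0.063], [0.445, -0.044], [0.606, 0.268]]
s 0.1 767 [[0.386, -0.06], [0.439, -0.032], [0.494, 0.058]]
s 0.14 236 [[0.395, -0.047], [0.441, -0.007], [0.488, 0.05]]
t 0.03 390 [[0.411, -0.052], [0.498, -0.005], [0.508, 0.069]]
t 0.1 468 [[0.393, -0.055], [0.428, 0.002], [0.49, 0.067]]
t 0.14 223 [[0.396, -0.041], [0.436, 0.002], [0.49, 0.052]]
```

View pics/j.png

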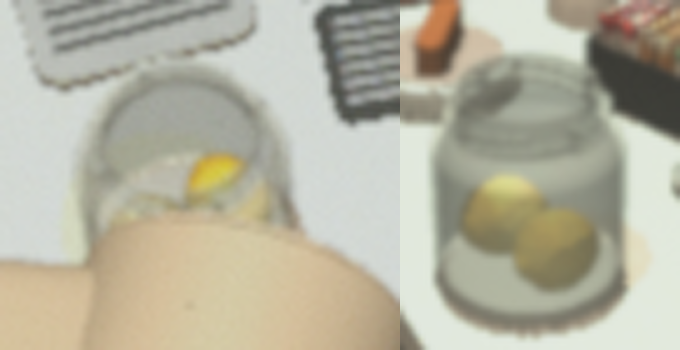

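The jar is visible in both crops, with its mouth ring at about (0.442, 0.003) from depth. The lemon is held, with the opening at 50 mm. I'll move over the jar and refine.

Scaled: -0.048 m / 0.8 = -0.06, 0.003 m / 0.8 = 0.0038.

Request:
inch_along([
  {"aperture":0.03, "trans":[0.0038, -0.0575, 0]},
  {"aperture":0.03, "trans":[0.0038, -0.06, 0]},
  {"aperture":0.03, "trans":[0.0038, -0.06, 0]},
  {"aperture":0.03, "trans":[0.0038, -0.06, 0]},
  {"aperture":0.03, "trans":[0.0038, -0.06, 0]},
  {"aperture":0.03, "trans":[0.0038, -0.06, 0]},
  {"aperture":0.03, "trans":[0.0038, -0.0575, 0]},
  {"aperture":0.03},
  {"aperture":0.03},
])

```text
t: 7.0
tool_pos: [0.4396, 0.0066, 0.259]
orientation: [3.138, 0.146, -0.004]
force: [-0.5, -0.4, -0.5]
opening: 0.0506
gripper_force: 15.0
```

```bash
cat >> h.py <<'E'
def circ(a):
    for _ in range(6):
        A=np.c_[2*a,np.ones(len(a))]; x=np.linalg.lstsq(A,(a**2).sum(1),rcond=None)[0]; r=np.sqrt(x[2]+x[0]**2+x[1]**2)
        e=np.hypot(*(a-x[:2]).T)-r; a=a[abs(e)<max(.002,1.5*e.std())]
    return x[:2],r,len(a),e.std()
E
python3 - <<'E'
from h import *
w=read_camera("wrist"); s1=read_camera("scene"); np.save("wrist3.npy",w,allow_pickle=True)
s=np.load("scene.npy",allow_pickle=True).item();t=np.load("top.npy",allow_pickle=True).item()
for n,c in(("s",s),("s1",s1),("t",t),("w",w)):
    W=pts(c).reshape(-1,3); d=np.hypot(W[:,0]-.4425,W[:,1]-.003)
    for lo,hi,r0,r1 in((.143,.153,.036,.056),(.05,.11,.055,.075)):
        a=W[(W[:,2]>lo)&(W[:,2]<hi)&(d>r0)&(d<r1)][:,:2]
        if len(a)>20: print(n,lo,len(a),circ(a))
save(w,"wrist3.png")
E
```

```text
s 0.143 172 (array([0.44297508, 0.00274092]), np.float64(0.04616914891317028), 110, np.float64(0.0010531577782794007))
s 0.05 792 (array([0.44247355, 0.00229022]), np.float64(0.06327388766659736), 516, np.float64(0.0010354455843489263))
s1 0.143 172 (array([0.44217677, 0.00200396]), np.float64(0.045781183844648334), 103, np.float64(0.0010030867860715957))
s1 0.05 794 (array([0.44222561, 0.0019851 ]), np.float64(0.06291264723833094), 481, np.float64(0.0010749759072012667))
t 0.143 162 (array([0.4428155 , 0.00571988]), np.float64(0.045772176392354175), 110, np.float64(0.0010113522538371578))
t 0.05 314 (array([0.44153732, 0.0064112 ]), np.float64(0.06308053329981524), 206, np.float64(0.001078083222223454))
w 0.143 1983 (array([0.4447231 , 0.00421137]), np.float64(0.04524758058447394), 1819, np.float64(0.0010299839801072616))
w 0.05 1395 (array([0.44529125, 0.00427711]), np.float64(0.061943763659028296), 1307, np.float64(0.0009112799509457952))
```

View pics/wrist3.png

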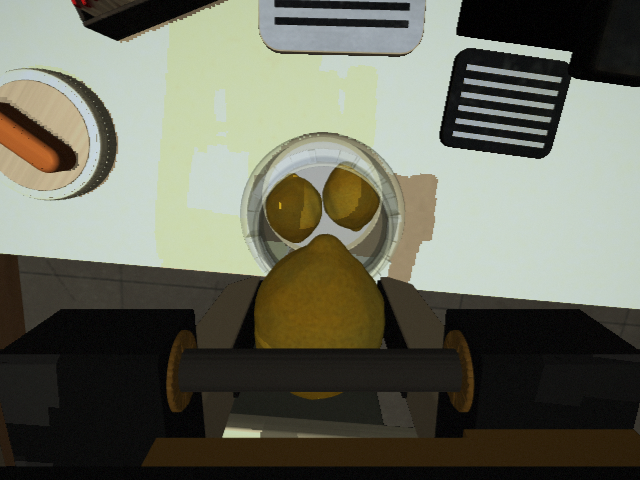

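The wrist view shows the mouth ring at (322,205) with two lemons inside. The held lemon is above it and the lid is at (50,135). Jar axis ≈ (0.4435, 0.0038). I'll lower to just over the rim and release.

Scaled: 0.03 m / 0.8 = 0.0375, 0.004 m / 0.8 = 0.005.

Request:
inch_along([
  {"aperture":0.03, "trans":[0.005, 0.0044, 0.0375]},
  {"aperture":0.03, "trans":[0, 0, 0.0375]},
  {"aperture":0.03, "trans":[0, 0, 0.025]},
  {"aperture":0.03, "trans":[0, 0, 0.0088]},
  {"aperture":0.03},
  {"aperture":0.03},
  {"aperture":0.03},
])

```text
t: 7.8
tool_pos: [0.4457, 0.0021, 0.1752]
orientation: [3.138, 0.14, 0.004]
force: [-0.1, -1.2, -0.3]
opening: 0.0505
gripper_force: 15.0
```

Request:
inch_along([
  {"aperture":0.07},
  {"aperture":0.07},
  {"aperture":0.07},
  {"aperture":0.07},
  {"aperture":0.07, "trans":[0, 0, -0.025]},
  {"aperture":0.093, "trans":[0, 0, -0.0563]},
  {"aperture":0.093, "trans":[0, 0, -0.0563]},
  {"aperture":0.093},
  {"aperture":0.093},
])

```text
t: 8.7
tool_pos: [0.4455, 0.0025, 0.285]
orientation: [3.138, 0.141, 0.005]
force: [-0.3, -0.0, -1.2]
opening: 0.0923
gripper_force: 0.0
```

```bash
python3 - <<'E'
from h import *
w=read_camera("wrist"); np.save("wrist4.npy",w,allow_pickle=True); save(w,"wrist4.png"); t=read_camera("top");np.save("top4.npy",t,allow_pickle=True)
s=np.load("scene.npy",allow_pickle=True).item()
for n,c in(("s",s),("t",t),("w",w)):
    W=pts(c); hsv=cv2.cvtColor(c["image"],cv2.COLOR_RGB2HSV); R=(W[...,1]>.1)&(W[...,1]<.42)&(W[...,0]<.56)&(W[...,0]>.3)
    m=(cv2.inRange(hsv,(4,140,70),(16,255,255))>0)&R&(W[...,2]>.025)&(W[...,2]<.07)
    P=W[m]; top=P[P[:,2]>.053][:,:2]
    if len(top)>20:
        r=cv2.minAreaRect((top*1000).astype(np.float32)); w_,V=np.linalg.eigh(np.cov(top.T)); print(n,len(top),r,np.degrees(np.arctan2(V[1,1],V[0,1])))
    d=W[R&(W[...,2]>.022)&(W[...,2]<.034)][:,:2]; print(n,len(d),np.round(np.percentile(d,[2,50,98],axis=0),3).tolist() if len(d) else 0)
W=pts(w).reshape(-1,3); d=np.hypot(W[:,0]-.4435,W[:,1]-.0038); a=W[(W[:,2]>.143)&(W[:,2]<.153)&(d>.036)&(d<.056)][:,:2]; print(circ(a))
E
```

```text
s 49 ((481.03228759765625, 271.8521728515625), (84.6615982055664, 16.87255859375), 57.43674087524414) 59.8711196584627
s 275 [[0.42, 0.222], [0.456, 0.271], [0.532, 0.324]]
t 25 ((479.72406005859375, 278.00067138671875), (58.29364776611328, 11.272336959838867), 55.83042526245117) 57.95513168684478
t 748 [[0.422, 0.222], [0.467, 0.275], [0.533, 0.331]]
w 1923 ((478.25634765625, 272.16473388671875), (76.95051574707031, 23.09807014465332), 57.10842514038086) 55.475659962519586
w 8339 [[0.426, 0.218], [0.487, 0.264], [0.534, 0.32]]
(array([0.44452721, 0.00416484]), np.float64(0.04541802992095639), 2107, np.float64(0.0009909224143303053))
```

View pics/wrist4.png

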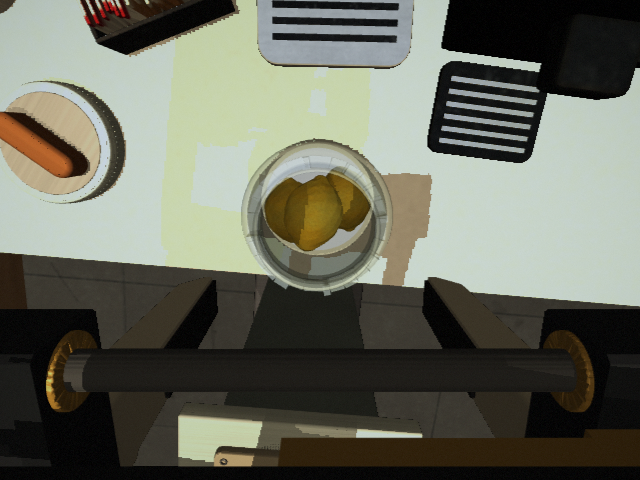

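The third lemon lies in the jar at (313,210), well below the rim. The lid is at (60,145), at about (0.479, 0.272) with its bar at 57°. I'll go over it with the tool turned to match and measure again.

Scaled: -0.0445 m / 0.8 = -0.0556, -0.044 m / 0.8 = -0.055, -0.15 rad / 1.5708 = -0.0955.

Request:
inch_along([
  {"aperture":0.093, "trans":[0.0119, -0.055, 0.0063]},
  {"aperture":0.093, "trans":[0.0119, -0.0556, 0.0125]},
  {"aperture":0.093, "trans":[0.0119, -0.0556, 0.0125]},
  {"aperture":0.093, "trans":[0.0119, -0.0556, 0.0125]},
  {"aperture":0.093, "trans":[0.0119, -0.0556, 0.0125]},
  {"aperture":0.093, "trans":[0.0119, -0.0556, 0.0125]},
  {"aperture":0.093, "yaw":-0.0955},
  {"aperture":0.093, "yaw":-0.0955},
  {"aperture":0.093, "yaw":-0.0955},
  {"aperture":0.093, "yaw":-0.0955},
  {"aperture":0.093, "yaw":-0.0955},
  {"aperture":0.093, "yaw":-0.0955},
  {"aperture":0.093},
  {"aperture":0.093},
], grip_force=20)

```text
t: 10.2
tool_pos: [0.4769, 0.2728, 0.2272]
orientation: [-2.768, -1.486, 0.004]
force: [-0.6, -0.4, 0.1]
opening: 0.0928
gripper_force: 0.0
```

```bash
cat > lid.py <<'E'
from h import *
w=read_camera("wrist"); c=w; save(w,"lidw.png")
W=pts(c); hsv=cv2.cvtColor(c["image"],cv2.COLOR_RGB2HSV)
R=np.hypot(W[...,0]-.479,W[...,1]-.272)<.08
P=W[R&(cv2.inRange(hsv,(3,120,40),(18,255,255))>0)&(W[...,2]>.053)&(W[...,2]<.066)]; top=P[:,:2]
w_,V=np.linalg.eigh(np.cov(top.T)); print("bar",len(top),cv2.minAreaRect((top*1000).astype(np.float32)),np.degrees(np.arctan2(V[1,1],V[0,1])),"z",np.median(P[:,2]))
a=W[R&(W[...,2]>.023)&(W[...,2]<.033)][:,:2]
print("disc",len(a),cv2.minEnclosingCircle((a*1000).astype(np.float32)))
d=np.hypot(*(a-np.array([.479,.272])).T); print(circ(a[d>.057]))
E
python3 lid.py
```

```text
bar 2642 ((479.1170959472656, 275.388916015625), (82.53691864013672, 23.481922149658203), 57.012882232666016) 57.21731638992193 z 0.057329115867643894
disc 10936 ((478.970947265625, 274.7982482910156), 60.04669952392578)
(array([0.47916913, 0.2737905 ]), np.float64(0.05828133968085781), 1016, np.float64(0.0010539338658687005))
```

```bash
python3 -c "
from h import *
s=sensors.read_state();print(s['tool_pos'],s['orientation'],s['q'])"
```

```text
[0.4770529  0.27284826 0.22752933] [-2.76781566e+00 -1.48603741e+00  2.76368817e-03] [ 4.26262780e-01 -1.68703436e-03  1.63529149e+00 -3.97451347e-05
  1.50974891e+00  1.01160309e+00]
```

View pics/lidw.png

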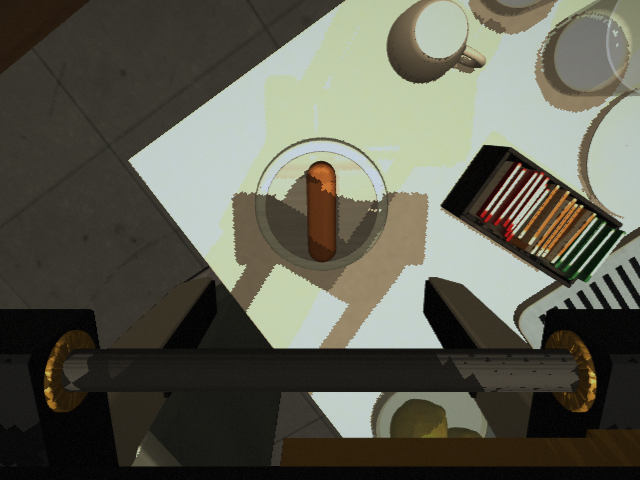

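The lid with its bar is centred at (321,210), aligned with the tool to within a degree. The sugar box is at (545,215), clear of the fingers and lower than the gripper's body. I'll descend and grip the bar.

Scaled: 0.045 m / 0.8 = 0.0563, 0.035 m / 0.8 = 0.0438, -0.012 rad / 1.5708 = -0.0076.

Request:
inch_along([
  {"aperture":0.093, "trans":[0.0038, 0.0006, 0.0375], "yaw":-0.0076},
  {"aperture":0.093, "trans":[0, 0, 0.0563]},
  {"aperture":0.093, "trans":[0, 0, 0.0563]},
  {"aperture":0.093, "trans":[0, 0, 0.0438]},
  {"aperture":0.093, "trans":[0, 0, 0.025]},
  {"aperture":0.093, "trans":[0, 0, 0.0075]},
  {"aperture":0.093},
  {"aperture":0.093},
], grip_force=25)

```text
t: 11.05
tool_pos: [0.4807, 0.2758, 0.0491]
orientation: [2.756, 1.507, 0.003]
force: [0.6, 0.0, 0.4]
opening: 0.0931
gripper_force: 0.0
```

Request:
inch_along([
  {"aperture":0.01},
  {"aperture":0.01},
  {"aperture":0.01},
  {"aperture":0.01},
  {"aperture":0.01},
  {"aperture":0.01},
  {"aperture":0.01},
  {"aperture":0.01},
  {"aperture":0.01},
  {"aperture":0.01},
], grip_force=25)

```text
t: 12.05
tool_pos: [0.4796, 0.2753, 0.0476]
orientation: [2.756, 1.509, -0.0]
force: [0.1, 0.4, -0.1]
opening: 0.0236
gripper_force: 25.0
```

```bash
python3 -c "
from h import *
s=sensors.read_state();print(s['tool_pos'],s['orientation'],s['q'])"
```

```text
[0.47957938 0.27528546 0.0475637 ] [ 2.75559686e+00  1.50865638e+00 -2.21058694e-04] [ 4.28402452e-01  1.74272501e-01  1.79312402e+00 -5.34187278e-05
  1.17433365e+00  9.97394184e-01]
```

Scaled: -0.045 m / 0.8 = -0.0563, -0.0415 m / 0.8 = -0.0519.

Request:
inch_along([
  {"aperture":0.01, "trans":[0, 0, -0.025]},
  {"aperture":0.01, "trans":[0, 0, -0.0563]},
  {"aperture":0.01, "trans":[0, 0, -0.0563]},
  {"aperture":0.01, "trans":[0, 0, -0.0563]},
  {"aperture":0.01, "trans":[0, 0, -0.0563]},
  {"aperture":0.01, "trans":[-0.0513, 0.0244, 0]},
  {"aperture":0.01, "trans":[-0.0513, 0.0244, 0]},
  {"aperture":0.01, "trans":[-0.0513, 0.0244, 0]},
  {"aperture":0.01, "trans":[-0.0513, 0.0244, 0]},
  {"aperture":0.01, "trans":[-0.0519, 0.0244, 0]},
  {"aperture":0.01, "trans":[-0.0519, 0.0244, 0]},
  {"aperture":0.01},
  {"aperture":0.01},
  {"aperture":0.01},
])

```text
t: 13.45
tool_pos: [0.4451, 0.0049, 0.2474]
orientation: [-2.755, -1.509, 0.0]
force: [-0.3, -0.1, -1.3]
opening: 0.0239
gripper_force: 25.0
```

```bash
python3 - <<'E'
from h import *
s=sensors.read_state();print(s['tool_pos'],s['orientation'],s['q'])
w=read_camera("wrist"); sc=read_camera("scene"); 
cv2.imwrite("pics/h1.png",np.hstack([cv2.resize(w["image"],(400,300)),cv2.resize(sc["image"][130:270,230:370],(300,300))])[...,::-1])
W=pts(sc).reshape(-1,3); d=np.hypot(W[:,0]-.4442,W[:,1]-.004)
for lo,hi,r0,r1 in ((.205,.25,.05,.07),(.05,.11,.055,.075)):
    a=W[(W[:,2]>lo)&(W[:,2]<hi)&(d>r0)&(d<r1)][:,:2]; print(len(a),circ(a))
E
```

```text
[0.44506712 0.00492193 0.24741392] [-2.75482434e+00 -1.50873883e+00  8.93820514e-05] [-1.04659618e-01 -3.06584444e-01  1.87289690e+00  5.24306555e-04
  1.57571253e+00  4.64031667e-01]
444 (array([0.44309659, 0.00289773]), np.float64(0.05809311648798705), 213, np.float64(0.0010811464941239014))
799 (array([0.44240473, 0.00215028]), np.float64(0.06298724085191838), 471, np.float64(0.0010377337433922422))
```

View pics/h1.png

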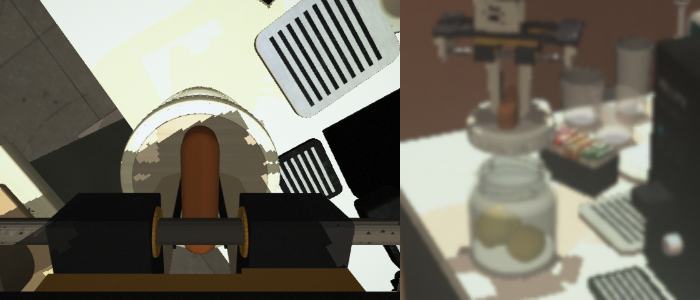

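The lid hangs level above the jar, held at mid-bar. The scene view puts the two axes within 1 mm. I'll lower it slowly onto the thread.

Scaled: 0.02 m / 0.8 = 0.025, -0.001 m / 0.8 = -0.0013.

Request:
inch_along([
  {"aperture":0.01, "trans":[-0.0013, 0, 0.025]},
  {"aperture":0.01, "trans":[0, 0, 0.025]},
  {"aperture":0.01, "trans":[0, 0, 0.0125]},
  {"aperture":0.01, "trans":[0, 0, 0.0038]},
  {"aperture":0.01, "trans":[0, 0, 0.0025]},
  {"aperture":0.01},
])

```text
t: 14.15
tool_pos: [0.445, 0.0036, 0.1933]
orientation: [2.755, 1.509, 0.001]
force: [0.3, 0.2, -2.1]
opening: 0.024
gripper_force: 25.0
```

Request:
inch_along([
  {"aperture":0.01, "trans":[0, 0, 0.0025]},
  {"aperture":0.01, "trans":[0, 0, 0.0019]},
  {"aperture":0.01, "trans":[0, 0, 0.0019]},
  {"aperture":0.01},
  {"aperture":0.01},
])

```text
t: 14.65
tool_pos: [0.4446, 0.0033, 0.1877]
orientation: [-2.756, -1.509, -0.0]
force: [0.8, 0.7, -2.2]
opening: 0.0237
gripper_force: 25.0
```

Scaled: 0.0015 m / 0.8 = 0.0019, 0.001 m / 0.8 = 0.0013.

Request:
inch_along([
  {"aperture":0.01, "trans":[0, 0, 0.0019]},
  {"aperture":0.01, "trans":[0, 0, 0.0013]},
  {"aperture":0.01},
])

```text
t: 14.95
tool_pos: [0.4449, 0.0033, 0.1871]
orientation: [2.755, 1.508, 0.001]
force: [-6.0, 0.0, 12.5]
opening: 0.0239
gripper_force: 25.0
```

Request:
inch_along([
  {"aperture":0.01, "trans":[0, 0, 0.0013]},
  {"aperture":0.01, "trans":[0, 0, 0.0013]},
  {"aperture":0.01},
])

```text
t: 15.25
tool_pos: [0.4451, 0.0033, 0.1869]
orientation: [2.755, 1.508, 0.002]
force: [-13.7, 1.3, 25.6]
opening: 0.0237
gripper_force: 25.1
```

Contact is at about 139 mm, so the lid is on the thread bars. I'll ease off and hold the bar loosely so the lid can settle under its own weight, then turn it anticlockwise.

Scaled: -0.003 m / 0.8 = -0.0038.

Request:
inch_along([
  {"aperture":0.01, "trans":[0, 0, -0.0038]},
  {"aperture":0.026},
  {"aperture":0.026},
  {"aperture":0.026},
], grip_force=10)

```text
t: 15.65
tool_pos: [0.4445, 0.0034, 0.1858]
orientation: [-2.755, -1.508, 0.001]
force: [-0.1, 1.0, -0.0]
opening: 0.0258
gripper_force: 0.0
```

```bash
cat > st.py <<'E'
from h import *
s=sensors.read_state(); o=s["orientation"]; ph=np.degrees(2*np.arctan2(o[1],o[0]))%360
print("tcp",s["tool_pos"].round(4),"tool x deg",round(ph,1),"F",s["force"].round(1),"Tz",s["wrist_torque"].round(2),"op",round(s["opening"],4),"q6",s["q"][5].round(2))
sc=read_camera("scene"); w=read_camera("wrist")
for n,c in(("scene",sc),("wrist",w)):
    W=pts(c); hsv=cv2.cvtColor(c["image"],cv2.COLOR_RGB2HSV); d=np.hypot(W[...,0]-.4444,W[...,1]-.0042)
    wood=cv2.inRange(hsv,(3,130,40),(16,255,255))>0
    disc=W[(d<.052)&(W[...,2]>.145)&(W[...,2]<.175)&~wood]
    P=W[wood&(d<.05)&(W[...,2]>.175)&(W[...,2]<.21)]; 
    ang=0
    if len(P)>10:
        top=P[P[:,2]>np.median(P[:,2])-.004]; ww,V=np.linalg.eigh(np.cov(top[:,:2].T)); ang=np.degrees(np.arctan2(V[1,1],V[0,1]))%180
    A=np.c_[disc[:,:2]-[.4444,.0042],np.ones(len(disc))]; f=np.linalg.lstsq(A,disc[:,2],rcond=None)[0] if len(disc)>20 else [0]*3
    print(n,"disc z",len(disc),np.round(np.median(disc[:,2]),4)-.028,"plane",np.round(f,3),"bar top",len(P),np.round(np.median(P[:,2]),4)-.058 if len(P) else 0,"ang",ang.__round__(1))
E
python3 st.py
```

```text
tcp [0.4445 0.0034 0.1858] tool x deg 57.4 F [-0.1  1.  -0. ] Tz [-0.06  0.13 -0.03] op 0.0258 q6 0.46
scene disc z 282 0.14100000000000001 plane [-0.003 -0.005  0.169] bar top 5 0.14150000000000001 ang 0
wrist disc z 17377 0.1399 plane [-0.005 -0.007  0.168] bar top 9061 0.139 ang 57.3
```

Request:
inch_along([
  {"aperture":0.026, "yaw":-0.0955},
  {"aperture":0.026, "yaw":-0.0955},
  {"aperture":0.026, "yaw":-0.0955},
  {"aperture":0.026},
])

```text
t: 16.15
tool_pos: [0.4445, 0.0033, 0.186]
orientation: [-2.347, -2.088, 0.0]
force: [0.1, -0.4, 0.3]
opening: 0.0258
gripper_force: 0.0
```

```bash
python3 st.py
```

```text
tcp [0.4445 0.0033 0.186 ] tool x deg 83.3 F [ 0.1 -0.4  0.3] Tz [-0.04  0.12  0.02] op 0.0258 q6 0.01
scene disc z 327 0.1326 plane [-0.007 -0.023  0.161] bar top 0 0 ang 0
wrist disc z 16678 0.1313 plane [-0.001 -0.005  0.159] bar top 8230 0.1303 ang 81.4
```

It dropped to 131 mm, level, at about 81°. Now I'll screw it clockwise.

Scaled: 0.005 m / 0.8 = 0.0063, 0.15 rad / 1.5708 = 0.0955.

Request:
inch_along([
  {"aperture":0.026, "trans":[0, 0, 0.0063]},
  {"aperture":0.026, "yaw":0.0955},
  {"aperture":0.026, "yaw":0.0955},
  {"aperture":0.026, "yaw":0.0955},
  {"aperture":0.026, "yaw":0.0955},
  {"aperture":0.026, "yaw":0.0955},
  {"aperture":0.026, "yaw":0.0955},
  {"aperture":0.026, "yaw":0.0955},
  {"aperture":0.026},
])

```text
t: 17.15
tool_pos: [0.4443, 0.0034, 0.1805]
orientation: [-3.08, -0.62, 0.001]
force: [-0.5, 0.6, 0.2]
opening: 0.0259
gripper_force: 0.0
```

```bash
python3 st.py
```

```text
tcp [0.4443 0.0034 0.1805] tool x deg 22.8 F [-0.5  0.6  0.2] Tz [-0.03  0.13  0.04] op 0.0259 q6 1.07
scene disc z 349 0.1282 plane [-0.018 -0.013  0.158] bar top 1 0.1269 ang 0
wrist disc z 16837 0.1264 plane [-0.014 -0.012  0.155] bar top 8240 0.1254 ang 29.6
```

Scaled: 0.1 rad / 1.5708 = 0.0637.

Request:
inch_along([
  {"aperture":0.026, "yaw":0.0637},
  {"aperture":0.026},
])

```text
t: 17.45
tool_pos: [0.4443, 0.0034, 0.1809]
orientation: [-3.106, -0.474, 0.001]
force: [-0.8, -0.8, -0.8]
opening: 0.026
gripper_force: 3.2
```

```bash
python3 st.py
```

```text
tcp [0.4443 0.0034 0.1809] tool x deg 17.4 F [-0.8 -0.8 -0.8] Tz [-0.    0.33  0.07] op 0.026 q6 1.16
scene disc z 348 0.1283 plane [-0.012 -0.012  0.158] bar top 0 0 ang 0
wrist disc z 16837 0.1263 plane [-0.016 -0.009  0.155] bar top 8197 0.1254 ang 26.6
```

Request:
inch_along([
  {"aperture":0.026, "yaw":0.0509},
  {"aperture":0.026},
])

```text
t: 17.75
tool_pos: [0.4442, 0.0035, 0.181]
orientation: [-3.122, -0.351, 0.001]
force: [-2.5, 1.4, 0.2]
opening: 0.0269
gripper_force: 11.6
```

```bash
python3 st.py
```

```text
tcp [0.4442 0.0035 0.181 ] tool x deg 12.8 F [-2.5  1.4  0.2] Tz [0.15 0.69 0.37] op 0.0269 q6 1.24
scene disc z 348 0.1282 plane [-0.024 -0.005  0.158] bar top 1 0.1264 ang 0
wrist disc z 16978 0.1263 plane [-0.017 -0.009  0.155] bar top 8104 0.1254 ang 25.6
```

Scaled: -0.12 rad / 1.5708 = -0.0764.

Request:
inch_along([
  {"aperture":0.026, "yaw":-0.0764},
  {"aperture":0.026, "yaw":-0.0637},
  {"aperture":0.01},
  {"aperture":0.01},
  {"aperture":0.01},
], grip_force=20)

```text
t: 18.35
tool_pos: [0.4449, 0.0033, 0.1813]
orientation: [3.065, 0.686, 0.001]
force: [0.5, 0.6, -0.1]
opening: 0.0236
gripper_force: 20.0
```

```bash
python3 st.py
```

```text
tcp [0.4449 0.0033 0.1813] tool x deg 25.2 F [ 0.5  0.6 -0.1] Tz [0.02 0.09 0.21] op 0.0236 q6 1.02
scene disc z 352 0.128 plane [-0.026 -0.017  0.158] bar top 2 0.126 ang 0
wrist disc z 16630 0.1262 plane [-0.011 -0.008  0.155] bar top 7963 0.1253 ang 25.2
```

Request:
inch_along([
  {"aperture":0.01, "yaw":0.0318},
  {"aperture":0.01, "yaw":0.0318},
  {"aperture":0.01},
])

```text
t: 18.75
tool_pos: [0.4446, 0.0035, 0.1814]
orientation: [-3.096, -0.533, -0.0]
force: [-1.8, 1.4, 3.6]
opening: 0.0249
gripper_force: 21.2
```

```bash
python3 st.py
```

```text
tcp [0.4446 0.0035 0.1814] tool x deg 19.5 F [-1.8  1.4  3.6] Tz [0.17 0.43 0.65] op 0.0249 q6 1.12
scene disc z 359 0.1281 plane [-0.025  0.003  0.158] bar top 2 0.12610000000000002 ang 0
wrist disc z 16731 0.1262 plane [-0.012 -0.007  0.155] bar top 7968 0.1253 ang 24.9
```

A gripped clockwise turn runs against the hard stop: the bar holds at 25° and 126 mm. I'll unload, open, retreat and look.

Scaled: -0.045 m / 0.8 = -0.0563, -0.03 m / 0.8 = -0.0375, -0.09 rad / 1.5708 = -0.0573.

Request:
inch_along([
  {"aperture":0.01, "yaw":-0.0573},
  {"aperture":0.06},
  {"aperture":0.06},
  {"aperture":0.06},
  {"aperture":0.06},
  {"aperture":0.06, "trans":[0, 0, -0.0375]},
  {"aperture":0.06, "trans":[0, 0, -0.0563]},
  {"aperture":0.06, "trans":[0, 0, -0.0375]},
  {"aperture":0.06},
  {"aperture":0.06},
])

```text
t: 19.85
tool_pos: [0.445, 0.0033, 0.2865]
orientation: [3.068, 0.672, 0.002]
force: [0.6, -0.3, -0.8]
opening: 0.0597
gripper_force: 0.0
```

```bash
python3 st.py
python3 - <<'E'
from h import *
w=read_camera("wrist"); sc=read_camera("scene")
cv2.imwrite("pics/end.png",np.hstack([cv2.resize(w["image"],(400,300)),cv2.resize(sc["image"][150:390,230:470],(300,300))])[...,::-1])
E
```

```text
tcp [0.445  0.0033 0.2865] tool x deg 24.7 F [ 0.6 -0.3 -0.8] Tz [-0.05  0.08  0.  ] op 0.0597 q6 1.03
scene disc z 377 0.1283 plane [-0.011 -0.005  0.158] bar top 1 0.1268 ang 0
wrist disc z 11354 0.1262 plane [ 0.001 -0.002  0.154] bar top 4020 0.1253 ang 27.1
```

View pics/end.png

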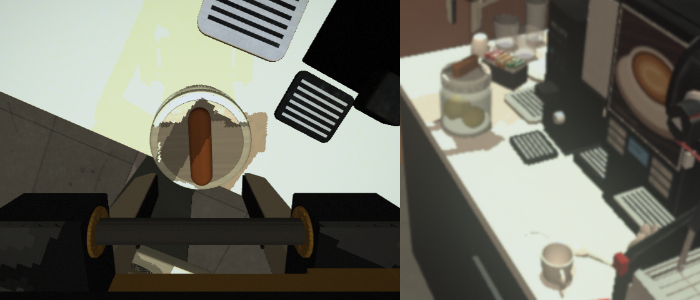

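The lid is level on the jar and the cups and box are undisturbed. The bar reads 27° against 25° before, so unloading may have dragged it back a touch. I'll give it a last loose nudge clockwise and open without reversing.

Scaled: 0.045 m / 0.8 = 0.0563, 0.03 m / 0.8 = 0.0375, 0.05 rad / 1.5708 = 0.0318.

Request:
inch_along([
  {"aperture":0.06, "trans":[0, 0, 0.0375]},
  {"aperture":0.06, "trans":[0, 0, 0.0563]},
  {"aperture":0.06, "trans":[0, 0, 0.0375]},
  {"aperture":0.026},
  {"aperture":0.026},
  {"aperture":0.026},
  {"aperture":0.026},
  {"aperture":0.026, "yaw":0.0637},
  {"aperture":0.026, "yaw":0.0637},
  {"aperture":0.026, "yaw":0.0318},
  {"aperture":0.026},
], grip_force=10)

```text
t: 21.15
tool_pos: [0.4453, 0.0035, 0.1829]
orientation: [3.129, 0.285, 0.003]
force: [-3.4, 1.8, 5.8]
opening: 0.0276
gripper_force: 11.7
```

```bash
python3 st.py
```

```text
tcp [0.4453 0.0035 0.1829] tool x deg 10.4 F [-3.4  1.8  5.8] Tz [0.3  0.62 0.36] op 0.0276 q6 1.28
scene disc z 352 0.128 plane [-0.03  -0.015  0.158] bar top 2 0.1255 ang 0
wrist disc z 16433 0.1262 plane [-0.008 -0.005  0.155] bar top 7866 0.1253 ang 25.9
```

Request:
inch_along([
  {"aperture":0.07},
  {"aperture":0.07},
  {"aperture":0.07},
  {"aperture":0.07},
  {"aperture":0.07, "trans":[0, 0, -0.0375]},
  {"aperture":0.07, "trans":[0, 0, -0.0563]},
  {"aperture":0.07, "trans":[0, 0, -0.0375]},
  {"aperture":0.07},
  {"aperture":0.07},
])

```text
t: 22.15
tool_pos: [0.445, 0.0033, 0.2865]
orientation: [3.128, 0.285, 0.002]
force: [0.1, -0.3, -0.7]
opening: 0.0702
gripper_force: 0.0
```

```bash
python3 st.py
```

```text
tcp [0.445  0.0033 0.2865] tool x deg 10.4 F [ 0.1 -0.3 -0.7] Tz [-0.01  0.19 -0.04] op 0.0702 q6 1.28
scene disc z 372 0.1281 plane [0.002 0.011 0.159] bar top 2 0.12610000000000002 ang 0
wrist disc z 11317 0.1262 plane [ 0.004 -0.     0.154] bar top 4051 0.1253 ang 25.3
```

The lid is against its stop (25°), level, at 126 mm, and the gripper is clear.

```bash
python3 -c "
from plant import robot
print(robot.close_job())"
```

```text
the job is handed in; nothing more can be done
None
```

The lemon is in the jar with the other two. The lid is screwed clockwise to its hard stop, level at about 126 mm, and the job was handed in at about 22 s of the 69 s allowed.

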